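# Ready the kitchen scale for weighing into a bowl

## Robot

A 6-joint arm with a two-finger parallel gripper is mounted at the origin on the work surface. World frame = base frame: x ahead of the robot, y to its left, z up, the work surface at z = 0. Lengths are in m, angles in rad, forces in N, time in s.
With the tool pointing down it reaches from about 0.375 to 0.975 m from the base axis. Payload 3.8 kg.
Tool frame: the origin (TCP) lies at the very end of the fingers, on their centre line; the grasp point (between the pads) lies 19 mm behind it; z points along the fingers, y is the line along which they close (so a half turn about z gives the same grasp; the last joint's range is limited). The gripper opens to 85 mm and grips with 20 to 120 N. Pads are 22 mm wide; open, the fingers measure 114 mm over their backs; the gripper's body (76 mm by 85 mm) begins 54 mm behind the grasp point. The pads swing forward as they close: fully open they stand 13 mm farther back than shut.
Start: joints at [1.177, 0.264, 1.604, -0, 1.274, -0.037], TCP at [0.236, 0.632, 0.231] pointing down, gripper open.
Joint ranges: [-2.63, 2.63], [-0.94, 2.18], [0.31, 2.57], [-1.31, 4.45], [0, 2.66], [-2.55, 2.55]. Speed limits (rad/s): [2.57, 2.57, 3.14, 3.14, 3.14, 3.14].

## Interface

Orientations are given as a rotation vector (axis times angle).
In Python, from workcell import monitor, viewer, job gives the robot as it stands. The module is installed in compiled form; this text tells all that it offers.
- The arm moves only by the tool step_arm, never from a script. Its argument "series" is one flat list of numbers, 4 for each row, row after row: the shift along the tool's x, y, z in m, then the turn about the tool's z in rad. A call has 1 to 8 rows; each row is the pose to reach, as a shift and turn from the pose commanded when the call began, along the tool's axes at that moment; what a row does not reach only later rows make up. A row lasts 1/8 s, in which the tool goes at most 62.5 mm and 10.7 degrees, less where a joint would pass 70% of its speed; a pose out of reach is approached as far as the arm can. A call with a gripper value outside its range is refused whole. "gripper" is the opening, from 0 (shut) to 1 (fully open), set as the call begins (left out, the last holds). The fingers move at their own pace and stop on an object; "newtons" is the grip in N (left out, the last holds). Time passes only in rows, so rows that repeat a pose let the fingers close. It gives the time, the measured TCP pose, the force, the opening and the grip force at its end, in the units of the state.
- monitor.read_state(): the state, without advancing time (a new reading comes with each control period).
- viewer.read_camera(name): name is "side" or "top"; returns a dict with "image" (400x640x3 uint8, red, green, blue), "intrinsics" (3x3 intrinsics, pixels), "T" (4x4, takes a point from camera to world coordinates). Camera axes: x right, y up, looking along -z (the intrinsics and any distortion apply to the point x, -y, -z); pixel columns grow to the right and rows downward; lengths in m; the calibration is good to about 2 mm. A picture is of the moment at which its call begins. There is no depth.
- job.finish_job(): hands the job in; it is judged then, once.
Trained networks look in a picture, given as the dict that the camera call returned (one of the last four; its "shot" number tells which), for a name from the list of things; names that differ only in an ending like _2 or _b are one class to them, and where a whole thing is asked for, a point or a joint stands for the part that bears it (a point fixed in the world has none). Each returns a list of dicts, best first, with "score" (0 to 1); they miss things now and then, are a little off and sometimes report something else, mostly with a low value. They report only what shows in the picture. A call takes as long as a camera call.
- viewer.boxes_of(picture, label): "extent" ([centre column, centre row, width, height] in pixels, round what is visible of it).
- viewer.spot_point(picture, label): "point" ([column, row] in pixels: a listed point, or the origin of a listed thing).
The state is a dict: "time": time; "q": joint angles; "joint_vel": joint speeds; "joint_torque": joint torques, N m; "tool_pos": TCP position; "tcp_rot": TCP orientation; "wrist_force": force on the tool from outside, world axes, zero at the start; "torque": the same for the moment, N m; "width": opening from 0.0 (shut) to 1.0 (fully open); "grip_force": force on a finger pad.
Only numpy, scipy, OpenCV 4.12 (cv2) and the standard library are available. Lean on these libraries where they do the work, as an engineer would, in place of code of your own. Each camera call takes 0.05 s, during which the arm holds its last target. There are 200 camera calls.

## Task

An empty bowl is standing on the kitchen scale: get the scale ready to weigh into it. With light fingertip presses, one control at a time, push down the raised end of the rocker switch to turn the scale on, then tap the small square key to change the unit, then tap the long key to zero the scale. Do not touch the bowl or the steel weighing pan, do not shift or lift the scale, leave the things beside it alone, and take the hand away at the end.

Things in the scene. Friction and masses are not known exactly. Their poses are not given: they have to be found in the camera images.
- scale: White kitchen scale, loose on rubber feet, about 2 kg: 250 (x) by 200 (y) by 48 mm. Origin: centre of its underside; z up. Its -x end is the front: a control deck 36 mm above the worktop from x = -125 to -40 mm, with a flat display. Controls along the front edge from left (+y) to right: black rocker switch (y = +65 mm), long key (y = 0), small square key (y = -62 mm).
- pan: The steel weighing pan of the scale, fixed to it, a flat plate 160 (x) by 190 (y) by 6 mm whose centre is 42 mm behind (+x of) the scale's centre and whose top is 48 mm above the worktop; its front edge is 56 mm behind the middle of the keys. Origin at the centre of the plate's underside. Not to be touched.
- pan_middle (a point): Centre of the top of the pan; the bowl stands about here.
- bowl: Empty white bowl standing loose on the pan, 120 mm wide at the rim, 46 mm high, rim about 94 mm above the worktop. Origin at the centre of its underside. Not to be touched.
- power_press (a point): Spot to press on the rocker: top of its raised front half (towards the scale's -x end), 12 mm from the notch in its middle; 46 mm above the worktop at the start, 41 mm when on; it moves with the rocker. The rocker is 22 mm wide (y); its two halves, each 17 mm long (x), form a shallow V; it pivots about the scale's y at x = -92 mm.
- power_rocker (a joint): Tilt of the rocker switch, rad: 0 = off (front half raised by 0.4 rad, rear half level), 0.4 = on (front half level, rear half raised). It takes about 2 to 3 N on the raised end and stays where it is left.
- unit_press (a point): Centre of the top of the small square key (20 by 20 mm, dark rubber), 7 mm above the deck, 43 mm above the worktop.
- unit_key (a joint): Travel of the small square key, m: 0 = up, 0.005 = fully down. Sprung: it starts to move at about 1 N, takes 3 N for half its travel and 6 N fully down, and comes up again by itself. It registers from about 2.2 mm.
- tare_press (a point): Centre of the top of the long key (20 mm in x by 40 mm in y, dark rubber), 7 mm above the deck, 43 mm above the worktop.
- tare_key (a joint): Travel of the long key, m: 0 = up, 0.005 = fully down. Same spring as the square key; it registers from about 2.2 mm.
- tin: Food tin with a plain green label, 74 mm across, 110 mm high, loose beside the scale. Origin at the centre of its underside. Leave alone.
- canister: Glass canister with a wooden lid, 94 mm across, 121 mm high, loose beside the scale. Origin at the centre of its underside. Leave alone.
- spice: Small spice jar, 44 mm across, about 105 mm high, loose beside the scale. Origin at the centre of its underside. Leave alone.

How it is judged:
By the outcome, as a careful person would: the job done as asked, in the order asked, and still so for the second after the job is handed in, with the robot touching nothing.
It also fails if it takes over 54 s, if anything falls off the work surface, if the arm or the gripper's body presses on something with over 40 N, if the wrist force passes 120 N, or if a joint passes its speed limit or range.

## Working session

There is one attempt and no reset: what is moved stays moved. The work goes in short steps, Python scripts to look and compute and a tool call to move; the robot and the scene stay as the last step left them, time stands still between calls to the robot, and variables do not carry over. Pictures are saved under pics/ and viewed, at most 10 in all, crops included, and the job is handed in when it is done.

Besides the shell and the picture viewer there is one more tool, called by a JSON object that holds its "name" and its "arguments", one argument or row to a line. step_arm: Moves the arm, as the interface text tells. Its arguments: {"type":"object","properties":{"series":{"type":"array"},"gripper":{"type":"number"},"newtons":{"type":"number"}},"required":["series"]}

```bash
mkdir -p pics; cat > h.py <<'E'
import numpy as np, cv2
from workcell import monitor, viewer, job
def ray(p,uv):
    K=np.array(p["intrinsics"]);T=np.array(p["T"])
    d=np.linalg.inv(K)@[uv[0],uv[1],1]; d=T[:3,:3]@[d[0],-d[1],-d[2]]
    return T[:3,3],d
def at_z(p,uv,z):
    o,d=ray(p,uv); return o+d*(z-o[2])/d[2]
def tri(a,ua,b,ub):
    A=np.zeros((3,3));v=np.zeros(3)
    for p,u in((a,ua),(b,ub)):
        o,d=ray(p,u);d=d/np.linalg.norm(d);M=np.eye(3)-np.outer(d,d);A+=M;v+=M@o
    return np.linalg.solve(A,v)
def save(p,n): cv2.imwrite("pics/"+n,p["image"][:,:,::-1])
Z=dict(power_press=.046,unit_press=.043,tare_press=.043,scale=0,pan_middle=.048,bowl=.048,tin=0,canister=0,spice=0)
E
python3 - <<'E'
from h import *
np.set_printoptions(precision=4,suppress=True)
P={n:viewer.read_camera(n) for n in("top","side")}
for n in P: save(P[n],n+"0.png"); print(n,np.array(P[n]["T"])[:3,3])
for l,z in Z.items():
    u={}
    for n in P:
        r=viewer.spot_point(P[n],l)
        if r: u[n]=r[0]["point"]; print(l,n,np.round(u[n],1),round(r[0]["score"],2),at_z(P[n],u[n],z)[:2])
    if len(u)==2: print("   tri",tri(P["top"],u["top"],P["side"],u["side"]))
s=monitor.read_state();print({k:np.round(v,3) for k,v in s.items()})
E
```

```text
top [0.5479 0.0789 1.2897]
side [ 0.3165 -0.8089  0.6597]
power_press top [371.3 246.5] 0.41 [ 0.4908 -0.0575]
power_press side [278.9 241.1] 0.57 [ 0.4864 -0.0376]
   tri [ 0.4871 -0.0551  0.059 ]
unit_press top [413.2 232.1] 0.39 [ 0.5276 -0.1727]
unit_press side [319.2 281.9] 0.58 [ 0.5272 -0.1696]
   tri [ 0.527  -0.1721  0.0452]
tare_press top [389.9 240.8] 0.69 [ 0.5051 -0.1087]
tare_press side [298.4 263.4] 0.56 [ 0.5056 -0.1101]
   tri [ 0.5055 -0.1089  0.042 ]
scale top [378.3 207. ] 0.85 [ 0.5991 -0.0849]
scale side [344.3 262.4] 0.7 [ 0.6073 -0.0859]
   tri [ 0.6029 -0.0861  0.001 ]
pan_middle side [358.8 232.1] 0.98 [ 0.6463 -0.0595]
bowl top [371.1 194.2] 0.72 [ 0.6323 -0.0601]
bowl side [358.2 236.5] 0.65 [ 0.6398 -0.0726]
   tri [ 0.6381 -0.0628  0.0408]
tin top [442.2 175.5] 0.74 [ 0.6855 -0.2685]
tin side [429.3 318. ] 0.78 [ 0.698 -0.271]
   tri [ 0.6909 -0.2708  0.0015]
canister top [308.9 225.9] 0.92 [0.5492 0.1115]
canister side [290.7 213.1] 0.71 [0.55   0.1129]
   tri [0.5494 0.1114 0.0011]
spice top [466.8 198.6] 0.6 [ 0.6187 -0.336 ]
spice side [406.8 355.4] 0.97 [ 0.624  -0.3329]
   tri [ 0.6202 -0.3354  0.0041]
{'time': np.float64(1.0), 'q': array([ 1.177,  0.264,  1.604,  0.   ,  1.274, -0.037]), 'joint_vel': array([ 0.002, -0.001, -0.002,  0.   , -0.002, -0.001]), 'joint_torque': array([  0.001, -51.508, -36.774,   0.   ,   0.001,   0.   ]), 'tool_pos': array([0.236, 0.632, 0.231]), 'tcp_rot': array([-0.557, -3.092,  0.   ]), 'wrist_force': array([-0.806,  0.299,  0.715]), 'torque': array([-0.045, -0.015,  0.067]), 'grip_force': np.float64(0.0), 'width': np.float64(1.0)}
```

View pics/top0.png

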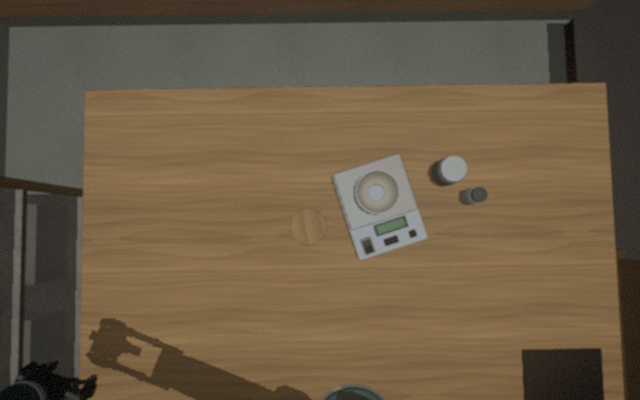

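View pics/side0.png

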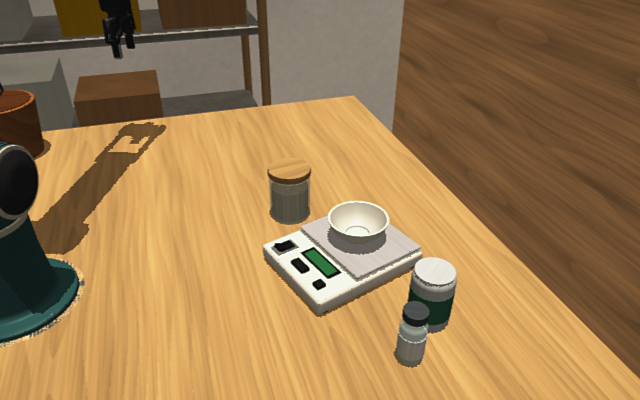

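The top view shows the rocker at about (367,245), the long key at (391,240) and the square key at (413,233). That matches the networks. Next I fit the scale pose using the known geometry.

```bash
cat >> h.py <<'E'
from scipy.optimize import least_squares
from scipy.spatial.transform import Rotation as Ro
L=dict(power_press=(-.1035,.065,.046),unit_press=(-.094,-.062,.043),tare_press=(-.094,0,.043),scale=(0,0,0),pan_middle=(.042,0,.048))
def fit(names=("top","side")):
    obs=[]
    for n in names:
        p=viewer.read_camera(n)
        for l in L:
            r=viewer.spot_point(p,l)
            if r and r[0]["score"]>.3: obs.append((at_z(p,r[0]["point"],L[l][2])[:2],l,n))
    w=lambda v,l:v[:2]+Ro.from_euler("z",v[2]).as_matrix()[:2,:2]@L[l][:2]
    s=least_squares(lambda v:np.concatenate([(w(v,l)-o) for o,l,n in obs]),[.6,-.085,.33],loss="soft_l1",f_scale=.003)
    for o,l,n in obs: print(l,n,np.round((o-w(s.x,l))*1000,1))
    return s.x,{l:w(s.x,l) for l in L}
def go(x,y,z,yaw=None):
    s=monitor.read_state();R=Ro.from_rotvec(s["tcp_rot"])
    m=R.as_matrix();h=np.arctan2(m[1,0],m[0,0])
    print("shift",np.round(R.inv().apply(np.array([x,y,z])-s["tool_pos"]),4),"turn",None if yaw is None else round((h-yaw)%(2*np.pi),3),"t",s["time"])
E
python3 - <<'E'
from h import *
v,w=fit();print(v,w);go(*w["power_press"],.15,v[2])
E
```

```text
power_press top [0.7 1.3]
unit_press top [-4.7 -4.8]
tare_press top [-1.  -2.2]
scale top [-0.1  1.7]
power_press side [6.  1.9]
unit_press side [-1.3 -6.7]
tare_press side [-6.5 -3.5]
scale side [1.4 5. ]
pan_middle side [8.2 4.6]
[ 0.6020509  -0.08386939  0.25002471] {'power_press': array([ 0.48568628, -0.04649927]), 'unit_press': array([ 0.52631423, -0.1671998 ]), 'tare_press': array([ 0.5109737 , -0.10712761]), 'scale': array([ 0.6020509 , -0.08386939]), 'pan_middle': array([ 0.64274496, -0.07347742])}
shift [-0.4713 -0.5489  0.0813] turn 2.535 t 1.6
```

```bash
cat >> h.py <<'E'
def blobs(p,z,boxes,thr=75):
    g=p["image"].max(2); out=[]
    for c,r,k in boxes:
        a=(g[r-k:r+k+1,c-k:c+k+1]).astype(float); m=np.clip(thr+40-a,0,None)
        n,lab,st,ce=cv2.connectedComponentsWithStats((a<thr).astype(np.uint8))
        i=1+np.argmax(st[1:,4]); m=m*cv2.dilate((lab==i).astype(np.uint8),np.ones((3,3)))
        Y,X=np.mgrid[r-k:r+k+1,c-k:c+k+1]
        u=((m*X).sum()/m.sum(),(m*Y).sum()/m.sum()); out.append(at_z(p,u,z)); print(np.round(u,1),st[i,2:],np.round(out[-1],4))
    return out
E
python3 - <<'E'
from h import *
t=viewer.read_camera("top");s=viewer.read_camera("side")
blobs(t,.042,[(367,245,9),(391,240,8),(413,233,6)]);blobs(s,.042,[(285,245,12),(300,265,11),(319,284,9)])
a=cv2.resize(t["image"][150:270,325:435],None,fx=5,fy=5,interpolation=2);b=cv2.resize(s["image"][200:315,255:425],None,fx=4,fy=5,interpolation=2)[:575]
cv2.imwrite("pics/a.png",a[:,:,::-1]);
E
```

```text
[367.8 246.7] [ 9 12 69] [ 0.4901 -0.0485  0.042 ]
[390.7 240.2] [13  9 69] [ 0.5067 -0.1111  0.042 ]
[412.2 233.1] [ 6  7 29] [ 0.5248 -0.1701  0.042 ]
[283.9 245.8] [ 21  12 150] [ 0.4931 -0.0501  0.042 ]
[299.7 265.3] [ 18  15 147] [ 0.5067 -0.115   0.042 ]
[318.6 284.1] [13 11 90] [ 0.5248 -0.1737  0.042 ]
```

View pics/a.png

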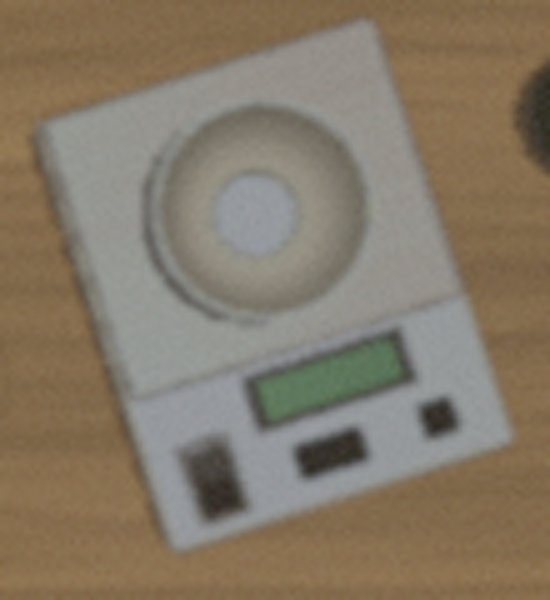

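The crop shows the rocker at (213,478), the long key at (331,453) and the square key at (438,417). The measured key spacing is 62 mm, as specified. The yaw is about 0.30 rad.

```bash
python3 - <<'E'
from h import *
go(.477,-.0537,.13,.30)
E
```

```text
shift [-0.4657 -0.5587  0.1013] turn 2.485 t 1.7
```

{"name": "step_arm", "arguments": {
  "series": [-0.058,-0.07,0,0.18,-0.116,-0.14,0,0.36,-0.175,-0.21,0,0.54,-0.233,-0.279,0,0.72,-0.29,-0.349,0,0.9,-0.35,-0.419,0,1.08,-0.408,-0.489,0,1.26,-0.4657,-0.5587,0,1.44],
  "gripper": 0
}}

```text
time: 2.7
tool_pos: [0.4021, 0.159, 0.2318]
tcp_rot: [2.463, 1.95, 0.003]
wrist_force: [1.5, -0.3, 0.1]
width: 0.001
grip_force: 0.0
```

```bash
python3 - <<'E'
from h import *
go(.477,-.0537,.13,.30);print(monitor.read_state()["tool_pos"])
E
```

```text
shift [-0.1899  0.1215  0.1018] turn 1.039 t 2.7
[0.40211423 0.15898756 0.23180514]
```

{"name": "step_arm", "arguments": {
  "series": [-0.19,0.1215,0.05,0.18,-0.19,0.1215,0.05,0.36,-0.19,0.1215,0.05,0.54,-0.19,0.1215,0.05,0.72,-0.19,0.1215,0.08,0.9,-0.19,0.1215,0.08,1.039,-0.19,0.1215,0.08,1.039,-0.19,0.1215,0.08,1.039]
}}

```text
time: 3.7
tool_pos: [0.478, -0.0516, 0.1519]
tcp_rot: [3.104, 0.482, 0.002]
wrist_force: [0.4, 0.8, -0.2]
width: -0.003
grip_force: 0.0
```

```bash
python3 - <<'E'
from h import *
go(.477,-.0537,.06,.30);s=monitor.read_state();print(s["tool_pos"],s["wrist_force"])
t=viewer.read_camera("top");s=viewer.read_camera("side")
a=cv2.resize(t["image"][190:290,325:435],None,fx=4,fy=4,interpolation=2);b=cv2.resize(s["image"][190:290,240:350],None,fx=4,fy=4,interpolation=2)
cv2.imwrite("pics/b.png",np.vstack([b]) [:,:,::-1])
E
```

```text
shift [-0.0017  0.0017  0.0919] turn 0.008 t 3.7
[ 0.47797165 -0.05156118  0.15191065] [ 0.40250687  0.76795696 -0.15520519]
```

View pics/b.png

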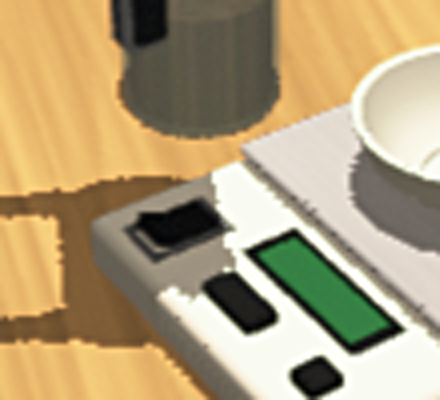

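The crop shows the rocker at (175,225) with its raised front end on the left. The keys are at (240,300) and (317,375), and the fingertip is above at top left. I'll go down to 60 mm and take a close look.

{"name": "step_arm", "arguments": {
  "series": [-0.002,0.002,0.03,0.008,-0.002,0.002,0.06,0.008,-0.002,0.002,0.08,0.008,-0.002,0.002,0.092,0.008,-0.002,0.002,0.092,0.008]
}}

```text
time: 4.42
tool_pos: [0.4757, -0.0539, 0.0588]
tcp_rot: [-3.106, -0.467, 0.002]
wrist_force: [-0.1, 0.0, -0.1]
width: -0.002
grip_force: 0.0
```

```bash
python3 - <<'E'
from h import *
go(.477,-.0537,.046,.30);s=monitor.read_state();print(s["tool_pos"],s["wrist_force"])
s=viewer.read_camera("side")
b=cv2.resize(s["image"][190:290,240:350],None,fx=5,fy=5,interpolation=2)
cv2.imwrite("pics/c.png",b[:,:,::-1])
E
```

```text
shift [0.0013 0.0002 0.0128] turn 6.282 t 4.425
[ 0.47569941 -0.05388423  0.058817  ] [-0.10226121  0.0425784  -0.06771934]
```

View pics/c.png

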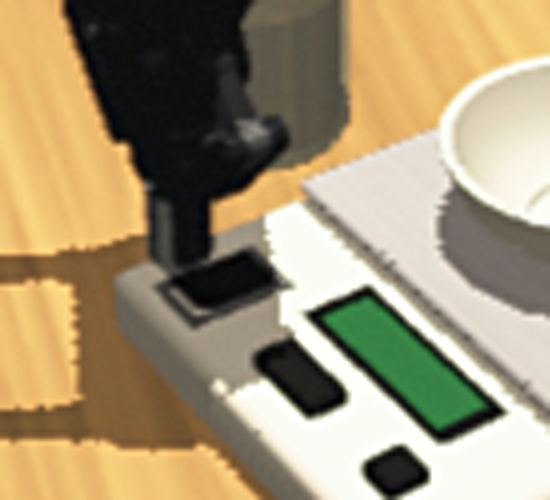

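The fingertip at (180,262) hangs just above the front part of the rocker. I'll press slowly, shifted 3 mm inward.

{"name": "step_arm", "arguments": {
  "series": [0.003,0,0.005,0,0.003,0,0.01,0,0.003,0,0.012,0,0.003,0,0.014,0,0.003,0,0.014,0]
}}

```text
time: 5.1
tool_pos: [0.4788, -0.0533, 0.0452]
tcp_rot: [-3.107, -0.466, 0.0]
wrist_force: [-0.1, -0.1, 0.9]
width: 0.003
grip_force: 0.2
```

{"name": "step_arm", "arguments": {
  "series": [0,0,0.001,0,0,0,0.002,0,0,0,0.002,0]
}}

```text
time: 5.48
tool_pos: [0.4791, -0.0532, 0.0432]
tcp_rot: [3.107, 0.466, 0.0]
wrist_force: [-1.0, 0.0, 1.1]
width: 0.001
grip_force: 0.5
```

{"name": "step_arm", "arguments": {
  "series": [0,0,0.001,0,0,0,0.0015,0,0,0,0.002,0,0,0,0.002,0]
}}

```text
time: 5.98
tool_pos: [0.4791, -0.0532, 0.0412]
tcp_rot: [-3.107, -0.466, -0.0]
wrist_force: [-0.6, -0.6, 0.9]
width: 0.001
grip_force: 0.3
```

```bash
python3 - <<'E'
from h import *
s=monitor.read_state();print(s["tool_pos"],s["wrist_force"],s["torque"])
E
```

```text
[ 0.47914313 -0.05319239  0.04123472] [-0.63563614 -0.6208144   0.90986183] [-0.05597351  0.11418826 -0.00821786]
```

{"name": "step_arm", "arguments": {
  "series": [0,0,0.0005,0,0,0,0.001,0,0,0,0.001,0]
}}

```text
time: 6.35
tool_pos: [0.4791, -0.0532, 0.0407]
tcp_rot: [3.107, 0.466, -0.0]
wrist_force: [-2.0, -0.6, 4.7]
width: 0.002
grip_force: 2.5
```

```bash
python3 - <<'E'
from h import *
s=monitor.read_state();print(s["tool_pos"],s["wrist_force"],s["torque"])
s=viewer.read_camera("side")
b=cv2.resize(s["image"][210:290,250:350],None,fx=7,fy=7,interpolation=2)
cv2.imwrite("pics/d.png",b[:,:,::-1])
E
```

```text
[ 0.47907395 -0.05323325  0.04066519] [-1.99312509 -0.56602897  4.73093852] [-0.04108992  0.35415634 -0.02478076]
```

View pics/d.png

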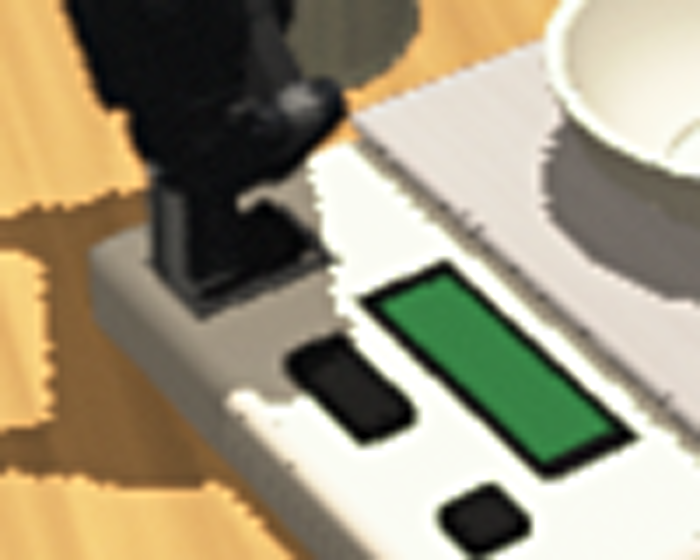

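The rear half now stands raised at (265,210) and the force rose to 4.7 N at z = 40.7 mm, so the rocker is on. I'll lift straight up.

{"name": "step_arm", "arguments": {
  "series": [0,0,-0.004,0,0,0,-0.02,0,0,0,-0.03,0,0,0,-0.03,0]
}}

```text
time: 6.9
tool_pos: [0.4805, -0.0534, 0.072]
tcp_rot: [3.106, 0.466, 0.005]
wrist_force: [-0.1, -0.3, -0.4]
width: -0.001
grip_force: 0.0
```

```bash
python3 - <<'E'
from h import *
s=viewer.read_camera("side")
go(.525,-.1715,.071);print(monitor.read_state()["wrist_force"])
blobs(s,.042,[(300,265,11),(319,284,9)])
b=cv2.resize(s["image"][210:290,250:350],None,fx=7,fy=7,interpolation=2)
cv2.imwrite("pics/e.png",b[:,:,::-1])
E
```

```text
shift [0.0085 0.1262 0.0004] turn None t 6.95
[ 0.08680295 -0.31545092 -0.26883997]
[299.4 265. ] [ 18  15 152] [ 0.5064 -0.1139  0.042 ]
[318.6 284.1] [13 11 90] [ 0.5248 -0.1737  0.042 ]
```

View pics/e.png

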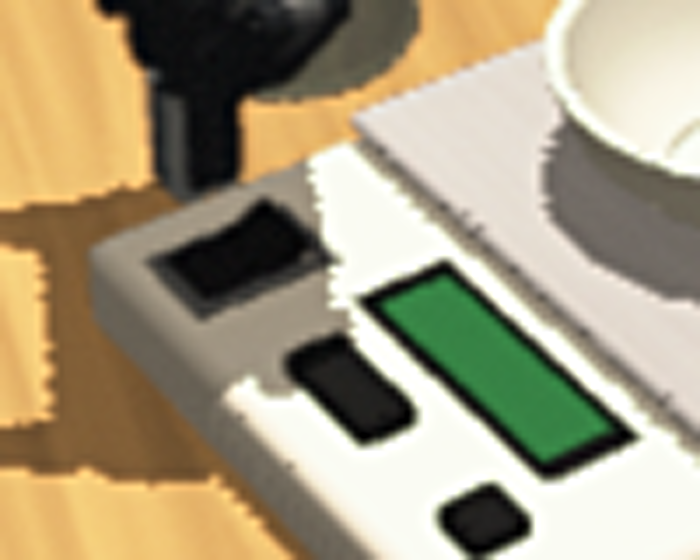

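The rocker is on: its rear end is raised at (270,210), the front half is level, and the scale hasn't moved. Next is the square key.

{"name": "step_arm", "arguments": {
  "series": [0.003,0.045,0,0,0.006,0.09,0,0,0.009,0.126,0,0,0.009,0.126,0.01,0,0.009,0.126,0.02,0,0.009,0.126,0.023,0,0.009,0.126,0.023,0]
}}

```text
time: 7.82
tool_pos: [0.5237, -0.1699, 0.0465]
tcp_rot: [-3.106, -0.468, 0.002]
wrist_force: [-0.4, 0.1, 0.9]
width: 0.003
grip_force: 0.0
```

```bash
python3 - <<'E'
from h import *
go(.525,-.1715,.0395);s=monitor.read_state();print(s["tool_pos"],s["wrist_force"])
E
```

```text
shift [0.0008 0.0019 0.007 ] turn None t 7.825
[ 0.52370467 -0.16991246  0.04653223] [-0.41340303  0.11695929  0.87438647]
```

{"name": "step_arm", "arguments": {
  "series": [0.001,0.002,0.001,0,0.001,0.002,0.003,0,0.001,0.002,0.005,0,0.001,0.002,0.0065,0,0.001,0.002,0.0065,0,0.001,0.002,0.0065,0]
}}

```text
time: 8.57
tool_pos: [0.5265, -0.1727, 0.0411]
tcp_rot: [3.107, 0.466, 0.001]
wrist_force: [0.1, 0.1, 3.0]
width: 0.003
grip_force: 1.4
```

{"name": "step_arm", "arguments": {
  "series": [0,0,0.001,0,0,0,0.0012,0,0,0,0.0012,0]
}}

```text
time: 8.95
tool_pos: [0.5265, -0.1727, 0.0398]
tcp_rot: [3.107, 0.466, 0.001]
wrist_force: [0.5, 0.4, 4.5]
width: -0.0
grip_force: 2.0
```

4.5 N means about 3.7 mm of travel, so the key has registered. I'll lift off and move to the long key.

{"name": "step_arm", "arguments": {
  "series": [0,0,-0.01,0,0,0,-0.025,0,0,0,-0.03,0,0,0,-0.03,0]
}}

```text
time: 9.45
tool_pos: [0.5266, -0.1729, 0.0704]
tcp_rot: [3.106, 0.466, 0.002]
wrist_force: [-0.0, -0.2, -1.1]
width: 0.0
grip_force: 0.0
```

```bash
python3 - <<'E'
from h import *
go(.507,-.1125,.047);s=monitor.read_state();print(s["tool_pos"],s["wrist_force"])
E
```

```text
shift [-0.0011 -0.0635  0.0234] turn None t 9.45
[ 0.5266056  -0.17288591  0.07042008] [-0.00782516 -0.18741773 -1.13555407]
```

{"name": "step_arm", "arguments": {
  "series": [-0.001,-0.03,0,0,-0.001,-0.0635,0,0,-0.001,-0.0635,0,0,-0.001,-0.0635,0.01,0,-0.001,-0.0635,0.02,0,-0.001,-0.0635,0.023,0,-0.001,-0.0635,0.023,0]
}}

```text
time: 10.32
tool_pos: [0.5062, -0.1125, 0.0458]
tcp_rot: [-3.106, -0.465, 0.002]
wrist_force: [0.2, 0.3, -0.3]
width: -0.003
grip_force: 0.0
```

{"name": "step_arm", "arguments": {
  "series": [0,0,0.001,0,0,0,0.003,0,0,0,0.005,0,0,0,0.0065,0,0,0,0.0065,0,0,0,0.0065,0]
}}

```text
time: 11.08
tool_pos: [0.5069, -0.1124, 0.0405]
tcp_rot: [3.106, 0.466, 0.001]
wrist_force: [-1.0, -0.6, 3.6]
width: 0.004
grip_force: 1.7
```

{"name": "step_arm", "arguments": {
  "series": [0,0,0.0005,0,0,0,0.0008,0,0,0,0.0008,0]
}}

```text
time: 11.45
tool_pos: [0.5069, -0.1124, 0.0395]
tcp_rot: [3.107, 0.466, 0.001]
wrist_force: [-0.2, -1.5, 4.6]
width: 0.003
grip_force: 2.2
```

{"name": "step_arm", "arguments": {
  "series": [0,0,-0.01,0,0,0,-0.03,0,0,0,-0.06,0,0,0,-0.1,0,0,0,-0.14,0,-0.03,0,-0.16,0,-0.06,0,-0.16,0,-0.06,0,-0.16,0]
}}

```text
time: 12.45
tool_pos: [0.4474, -0.1298, 0.1992]
tcp_rot: [-3.107, -0.464, 0.001]
wrist_force: [-0.6, -0.2, 0.1]
width: -0.001
grip_force: 0.0
```

{"name": "step_arm", "arguments": {
  "series": [0,-0.05,0,0,0,-0.1,0,0,0,-0.15,0,0,0,-0.2,0,0,0,-0.2,0,0,0,-0.2,0,0]
}}

```text
time: 13.2
tool_pos: [0.3907, 0.0615, 0.1991]
tcp_rot: [3.106, 0.468, -0.001]
wrist_force: [-0.4, 0.3, 0.1]
width: -0.001
grip_force: 0.0
```

```bash
python3 - <<'E'
from h import *
t=viewer.read_camera("top");s=viewer.read_camera("side")
blobs(t,.042,[(367,245,9),(391,240,8),(413,233,6)]);blobs(s,.042,[(300,265,11),(319,284,9)])
b=cv2.resize(s["image"][150:370,230:450],None,fx=2.7,fy=2.7,interpolation=2)
cv2.imwrite("pics/f.png",b[:,:,::-1]);print(monitor.read_state()["tool_pos"])
E
```

```text
[367.3 245.1] [ 9 12 62] [ 0.4944 -0.0472  0.042 ]
[390.7 240.2] [13  9 66] [ 0.5067 -0.1111  0.042 ]
[412.2 233.1] [ 6  6 28] [ 0.5249 -0.1702  0.042 ]
[299.7 265.3] [ 18  15 146] [ 0.5068 -0.115   0.042 ]
[318.6 284.1] [13 11 90] [ 0.5248 -0.1737  0.042 ]
[0.39093467 0.06064964 0.19915833]
```

View pics/f.png

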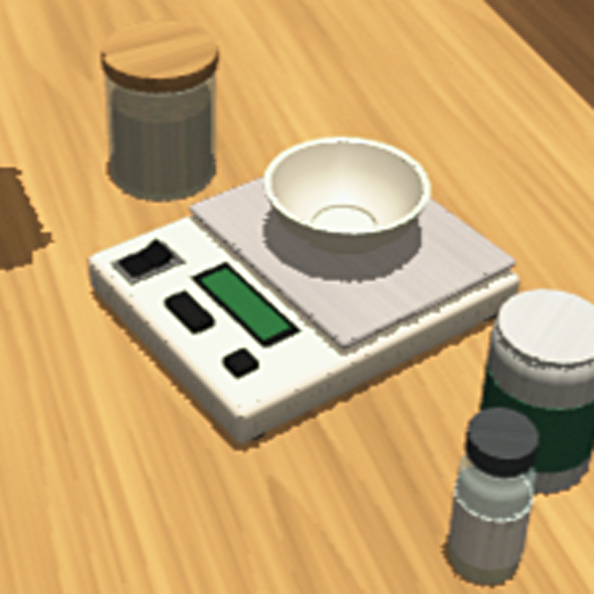

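The rocker at (148,258) is on, and both keys at (190,312) and (240,362) are back up. The scale and the things beside it are where they were, and the hand is clear.

```bash
python3 -c "
from workcell import job
print(job.finish_job())"
```

```text
the job is handed in; nothing more can be done
None
```

I pressed the rocker to on, then tapped the square unit key and the long zero key, each with under 5 N; the final picture shows the scale and its neighbours unmoved and the hand clear, and the job is handed in (no verdict came back).

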